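# Jack up one side of a bench power unit and hold it up on the pump handle

### The job

Take the weight off the two levelling feet on the lift-flange side of the power unit, so that I can wind them up: stand the little toe jack flat on the bench with its saddle centred under the marked lift pad, let go of it, and pump its handle until both of those feet are clear of the bench by a good 5 mm. The jack has no lock and sinks back as soon as the handle is let up under load, so finish with the handle pressed all the way down and keep holding it there; the saddle alone must carry that side. Do not shove the unit along the bench or knock the jack over, and leave the multimeter, the solder spool and the screwdriver where they lie.

Things in the scene. Friction and masses are not known exactly. Their poses are not given: they have to be found in the camera images.
- unit: Bench power unit, loose, about 5 kg: white case 250 x 220 x 120 mm on a steel base plate with four levelling feet (pads 40 mm across at x +-105, y +-85 mm); 185 mm high. Origin: on the bench under the case's middle; x out of the front panel, y out of the lift side, where the base plate sticks out 46 mm past the case as the lift flange (top face 65, underside 60 mm above the bench).
- lift_pad (a point): Marked lift point: centre of the underside of a round pad (36 mm across) under the lift flange, 54 mm above the bench, 24 mm out from the case, 22 mm in from the flange edge, 25 mm frontward of mid-side. Seen from above: a raised round boss with a hexagon bolt head, between two triangular gussets 52 mm apart. Axes as the unit's. The nearest feet are 80 and 130 mm along, 49 mm farther in.
- lift_foot_a (a point): Centre of the sole of the lift-side foot nearer the front panel; height 0 while it stands on the bench.
- lift_foot_b (a point): Centre of the sole of the other lift-side foot; height 0 while it stands on the bench.
- far_foot (a point): Centre of the sole of one of the two feet on the side away from the lift flange; the unit tilts about those two when jacked.
- jack: Small toe jack, loose, 0.96 kg. Origin: on the bench under its toothed rack bar; x forward along the toe, z up. Steel base 6 mm thick: 76 mm wide from x -152 to +20 mm, then 50 mm wide to +96 mm. Two upright cheek plates x -62 to +16 mm, 42 mm over the outside, top at 100 mm, rack bar between them. Toe and saddle reach forward low over the base; pump handle points back. Weight centred at x -34 mm.
- jack_grip (a point): Where to take the jack: 82 mm above its underside, midway between the cheek plates (42 mm over the outside along the jack's y; top edge 18 mm higher), at x -20 mm on the jack. It can be lifted or slid by the cheeks; only the low toe and base fit in under the flange. Axes as the jack's.
- saddle (a point): Centre of the saddle's upper face: steel disc 34 mm across, 70 mm ahead of the jack's origin, 90 mm ahead of jack_grip, y 0; 28 to 38 mm above the jack's underside at the start. Axes as the jack's.
- handle_end (a point): Point to press: top face of the handle's flat rubber grip (28 mm wide, 16 thick, 75 long), 135 mm from the pivot, 25 mm from the grip's outer end. On the jack: x -160, z 149 mm with the handle up; x -177, z 77 mm with it fully down (an arc about the pivot). Its axes turn with the handle.
- pump_handle (a joint): Handle angle: 0 = up (a spring brings it back up), 0.55 rad = fully down at its stop. Pivot at x -42, z 83 mm on the jack; the grip points back, 0.45 rad above level when up, 0.10 rad below level when down. Pressing its end takes about 5 N with the saddle free, 8 to 14 N while lifting the unit.
- jack_rack (a joint): Height of rack bar, toe and saddle above their lowest place, 0 to 0.048 m; starts at 0 to 0.010. Each full down-stroke feeds it up 12 to 16 mm (4 mm teeth). Unloaded, friction keeps it there as the handle comes up; loaded, it sinks with the handle until the feet stand again, and the next full stroke lifts the pad about 10 to 16 mm. Two to four full strokes in all, the last one held.
- multimeter: Bystander: black hand multimeter lying on its back, 150 x 75 x 43 mm; origin on the bench under its middle.
- solder_spool: Bystander: spool of solder standing on end, 54 mm across, 48 mm high; origin on the bench under its middle.
- screwdriver: Bystander: screwdriver lying on the bench, 190 mm long.

How it is judged:
On the way, in this order (a step that is already met when the one before it is completed fails the run):
1. the jack stands flat on the bench, let go, with its saddle under the lift pad (within 12 mm of its centre), the unit still on its feet (horizontal distance between saddle and lift_pad below 0.012 m and angle between jack's own z axis and vertical below 0.05 rad and height (world z) of jack below 0.004 m and contact force between each of the arm, the fingers and jack below 0.3 N and height (world z) of each of lift_foot_a, lift_foot_b below 0.002 m), for 0.2 s.
2. the saddle, pumped up, bears on the lift pad (horizontal distance between saddle and lift_pad below 0.012 m and angle between jack's own z axis and vertical below 0.05 rad and height (world z) of jack below 0.004 m and contact force between jack and unit above 4 N), for 0.1 s.
At the end, for the whole second after the job is handed in: Robot holds the handle down (over 0.48 rad, over 2 N); jack flat, saddle centre within 12 mm of the pad centre and bearing over 6 N; both lift-side soles over 4 mm up, far feet on the bench and shifted under 25 mm; unit at rest, untouched by the robot; bystanders within 40 mm (horizontal distance between saddle and lift_pad below 0.012 m and angle between jack's own z axis and vertical below 0.05 rad and height (world z) of each of jack, far_foot below 0.004 m and height (world z) of each of lift_foot_a, lift_foot_b above 0.004 m and value of joint pump_handle above 0.48 rad and contact force between any of the fingers, the arm and jack above 2 N and contact force between jack and unit above 6 N and contact force between each of the arm, the fingers and unit below 0.5 N and linear speed of unit below 0.02 m/s and distance of far_foot from where it was at the start of the episode below 0.025 m and distance of each of multimeter, solder_spool, screwdriver from where it was at the start of the episode below 0.04 m); the arm keeps its last pose, push and grip.
It fails at once if the unit is shoved along the bench (a far foot shifts by more than 40 mm) (distance of far_foot from where it was at the start of the episode above 0.04 m).
It fails at once if the jack is knocked over (tilts more than 0.6 rad) (angle between jack's own z axis and vertical above 0.6 rad).
It fails at once if a bystander is moved by more than 40 mm (distance of any of multimeter, solder_spool, screwdriver from where it was at the start of the episode above 0.04 m).
It also fails if it takes over 58 s, if anything falls off the work surface, if the arm or the gripper's body presses on something with over 40 N, if the wrist force passes 120 N, or if a joint passes its speed limit or range.

### The arm

A 6-joint arm with a two-finger parallel gripper is mounted at the origin on the work surface. World frame = base frame: x ahead of the robot, y to its left, z up, the work surface at z = 0. Lengths are in m, angles in rad, forces in N, time in s.
With the tool pointing down it reaches from about 0.35 to 0.975 m from the base axis. Payload 4.9 kg.
Tool frame: the origin (TCP) lies at the very end of the fingers, on their centre line; the grasp point (between the pads) lies 19 mm behind it; z points along the fingers, x is the direction in which the jaws open and shut, and the axes are right-handed (so a half turn about z gives the same grasp; the last joint's range is limited). The gripper opens to 85 mm and grips with 20 to 120 N. Pads are 22 mm wide; open, the fingers measure 114 mm over their backs; the gripper's body (76 mm by 85 mm) begins 54 mm behind the grasp point. The pads swing forward as they close: fully open they stand 13 mm farther back than shut.
Start: joints at [-1.238, 0.053, 1.613, -0, 1.476, -0.119], TCP at [0.273, -0.562, 0.231] pointing down, gripper open.
Joint ranges: [-3.01, 3.01], [-1.01, 2.22], [0.06, 2.58], [-1.02, 4.17], [0.09, 2.62], [-3.14, 3.14]. Speed limits (rad/s): [2.57, 2.57, 3.14, 3.14, 3.14, 3.14].

### API

Orientations are given as a rotation vector (axis times angle).
In Python, from station import ctrl, get_image, calibration, job gives the robot as it stands.
- The arm moves only by the tool jog_arm, never from a script. Its argument "deltas" is a list of rows, each a list of 3 entries, a list of its own where there are three numbers: the turn, a rotation vector about the tool's x, y, z in degrees, then the shift along the tool's x, y, z in m, then the finger opening in m, from 0 to 0.0854. In form: [[[ax, ay, az], [tx, ty, tz], gripper], ...]. A call has 1 to 12 rows; each row is the pose to reach, as a shift and turn from the pose commanded when the call began, along the tool's axes at that moment; what a row does not reach only later rows make up. A row lasts 1/12 s, in which the tool goes at most 41.7 mm and 7.16 degrees, less where a joint would pass 70% of its speed; a pose out of reach is approached as far as the arm can. A call with a gripper value outside its range is refused whole. The fingers move at their own pace and stop on an object; "squeeze" is the grip in N (left out, the last holds). Time passes only in rows, so rows that repeat a pose let the fingers close. It gives the time, the measured TCP pose, the force and the opening at its end, in the units of the state.
- ctrl.get_obs(): the state, without advancing time (a new reading comes with each control period).
- get_image(name): name is "scene" or "side" or "wrist"; returns the picture (384x512x3 uint8, red, green, blue); there is no depth.
- calibration(name): a dict with "mtx" (3x3 intrinsics, pixels), "origin" and "rotation" of the camera in the world; the wrist camera has in their place "tool_from_camera" (4x4, takes a point from camera to tool coordinates, whose origin is the TCP and whose axes are the tool frame's). Camera axes: x right, y up, looking along -z (the intrinsics and any distortion apply to the point x, -y, -z); pixel columns grow to the right and rows downward; lengths in m; the calibration is good to about 2 mm. A picture is of the moment at which its call begins: read the wrist's pose just before it. calibration takes no time and is no camera call.
- job.finish_job(): hands the job in, once; it reports no verdict.
The state is a dict: "t": time; "q": joint angles; "dq": joint speeds; "effort": joint torques, N m; "tool_pos": TCP position; "tool_rot": TCP orientation; "contact_force": force on the tool from outside, world axes, zero at the start; "wrist_torque": the same for the moment, N m; "opening": finger opening in m.
Only numpy, scipy, OpenCV 4.12 (cv2) and the standard library are available. Lean on these libraries where they do the work, as an engineer would, in place of code of your own. Each camera call takes 0.05 s, during which the arm holds its last target.

## Working session

There is one attempt and no reset: what is moved stays moved. The work goes in short steps, Python scripts to look and compute and a tool call to move; the robot and the scene stay as the last step left them, time stands still between calls to the robot, and variables do not carry over. Pictures are saved under pics/ and viewed, and the job is handed in when it is done.

Besides the shell and the picture viewer there is one more tool, called after "Emit:" by a JSON object that holds its "fn" and its "kwargs", one argument or row to a line. jog_arm: Moves the arm, as the interface text tells. Its arguments: {"type":"object","properties":{"deltas":{"type":"array","items":{"type":"array"}},"squeeze":{"type":"number"}},"required":["deltas"]}

```bash
mkdir -p pics; ls; python3 - <<'E'
from station import ctrl,get_image,calibration,job
import cv2
o=ctrl.get_obs(); print(o)
for n in ("scene","side","wrist"):
    c=calibration(n); print(n,{k:__import__('numpy').round(v,4).tolist() if not isinstance(v,str) else v for k,v in c.items()})
    im=get_image(n); cv2.imwrite(f"pics/{n}0.png",im[:,:,::-1])
E
```

```text
pics
{'t': 0.0, 'q': array([-1.23801024e+00,  5.33255902e-02,  1.61430968e+00, -2.62410954e-05,
        1.47599473e+00, -1.18952691e-01]), 'dq': array([-8.30894253e-04,  1.21077428e-03, -3.58024068e-04, -5.79022744e-05,
       -2.95867702e-03,  7.46261462e-05]), 'effort': array([ 4.65891062e-04, -3.93673682e+01, -3.70177889e+01, -7.39309166e-05,
        7.07517276e-03,  2.98202082e-06]), 'tool_pos': array([ 0.27264503, -0.56169733,  0.23007304]), 'tool_rot': array([-2.66145131e+00,  1.66684441e+00,  2.51622256e-03]), 'contact_force': array([-0.41802499,  0.12174923,  0.65870235]), 'wrist_torque': array([-0.00799725, -0.02861695, -0.0300607 ]), 'opening': 0.08534626503224922}
scene {'mtx': [[418.9252, 0.0, 250.7423], [0.0, 418.9252, 189.1334], [0.0, 0.0, 1.0]], 'origin': [1.1366, 0.4869, 1.2039], 'rotation': [0.2991, 0.6618, 2.2224]}
side {'mtx': [[415.9482, 0.0, 252.6873], [0.0, 415.9482, 186.6247], [0.0, 0.0, 1.0]], 'origin': [0.0713, 0.6443, 1.0201], 'rotation': [0.3344, -0.9033, -2.3053]}
wrist {'mtx': [[288.9797, 0.0, 253.0632], [0.0, 288.9797, 192.0013], [0.0, 0.0, 1.0]], 'tool_from_camera': [[1.0, -0.0005, 0.0003, -0.0001], [-0.0004, -0.9597, -0.2809, -0.0723], [0.0004, 0.2809, -0.9597, -0.142], [0.0, 0.0, 0.0, 1.0]]}
```

View pics/scene0.png

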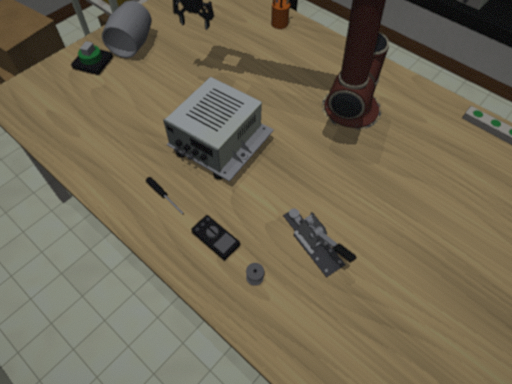

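View pics/side0.png

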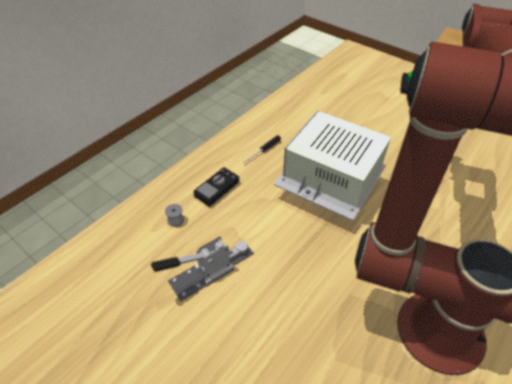

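View pics/wrist0.png

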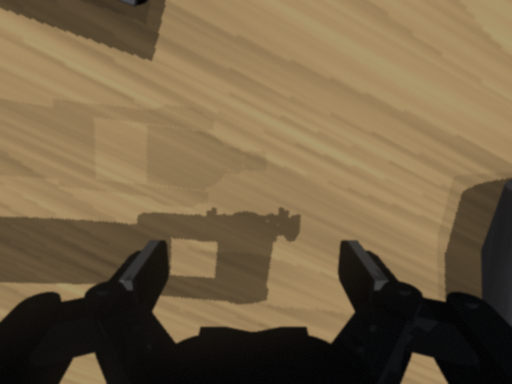

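The scene picture shows the unit around (215,130), with its flange on the lower right at about (245,150). The jack is at about (315,240), the multimeter at (215,237), the spool at (255,272) and the screwdriver at (165,195). I'll enlarge these areas.

```bash
cat > h.py <<'E'
import numpy as np, cv2
from scipy.spatial.transform import Rotation as R
from scipy.optimize import least_squares
from station import ctrl,get_image,calibration,job
D=np.diag([1.,-1,-1])
def cam(n,obs=None):
    c=calibration(n)
    if n=='wrist':
        T=np.eye(4);T[:3,:3]=R.from_rotvec(obs['tool_rot']).as_matrix();T[:3,3]=obs['tool_pos']
        T=T@np.array(c['tool_from_camera']); return c['mtx'],T[:3,:3],T[:3,3]
    r=np.array(c['rotation']); r=R.from_rotvec(r).as_matrix() if r.size==3 else r
    return c['mtx'],r,np.array(c['origin'])
def proj(cm,P):
    K,r,o=cm; p=(np.atleast_2d(P)-o)@r@D; p=p@np.array(K).T; return p[:,:2]/p[:,2:]
def back(cm,uv,z):
    K,r,o=cm; uv=np.atleast_2d(uv).astype(float)
    d=np.c_[uv,np.ones(len(uv))]@np.linalg.inv(K).T@D@r.T
    return o+d*((np.atleast_1d(z)-o[2])/d[:,2])[:,None]
def crop(src,dst,x0,y0,w,h,s):
    im=cv2.imread(src)[y0:y0+h,x0:x0+w]; im=cv2.resize(im,None,fx=s,fy=s,interpolation=cv2.INTER_CUBIC)
    for i in range(0,w,10):
        cv2.line(im,(i*s,0),(i*s,4 if (x0+i)%50 else 12),(0,0,255),1)
        if (x0+i)%20==0: cv2.putText(im,str(x0+i),(i*s,22),0,.4,(0,0,255),1)
    for i in range(0,h,10):
        cv2.line(im,(0,i*s),(6,i*s),(0,0,255),1)
        if (y0+i)%20==0: cv2.putText(im,str(y0+i),(8,i*s+4),0,.4,(0,0,255),1)
    cv2.imwrite(dst,im)
E
python3 - <<'E'
from h import *
crop('pics/scene0.png','pics/s0u.png',150,70,130,120,5)
crop('pics/scene0.png','pics/s0j.png',270,190,100,90,6)
crop('pics/side0.png','pics/d0u.png',260,100,140,130,5)
crop('pics/side0.png','pics/d0j.png',140,220,130,90,6)
E
```

```text
(no output)
```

View pics/s0u.png

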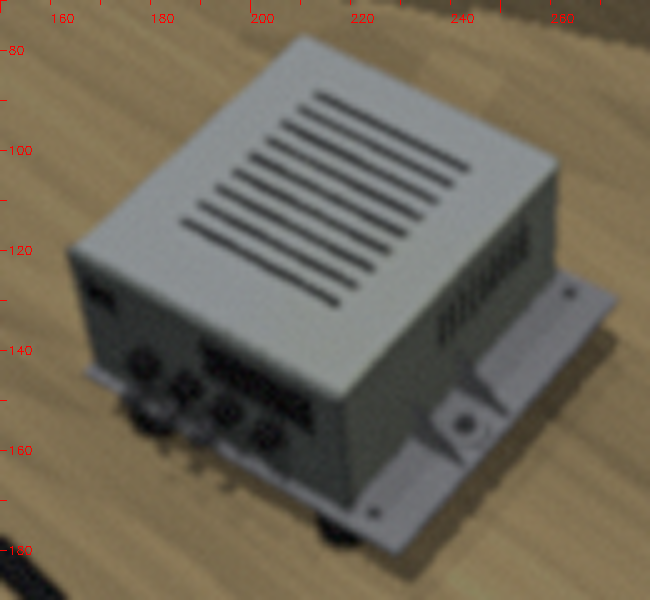

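View pics/s0j.png

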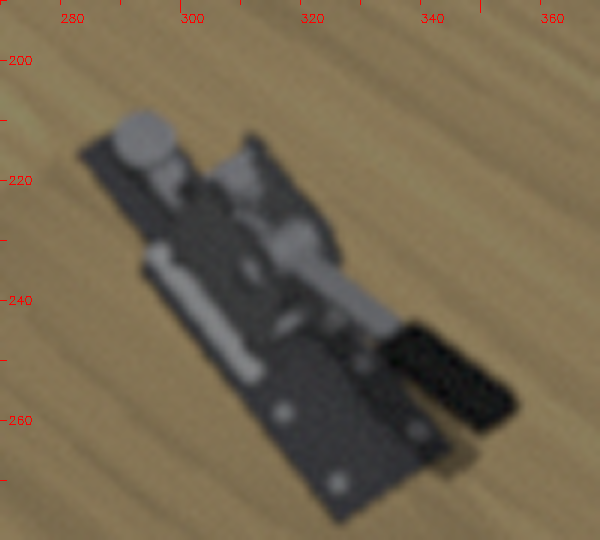

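View pics/d0u.png

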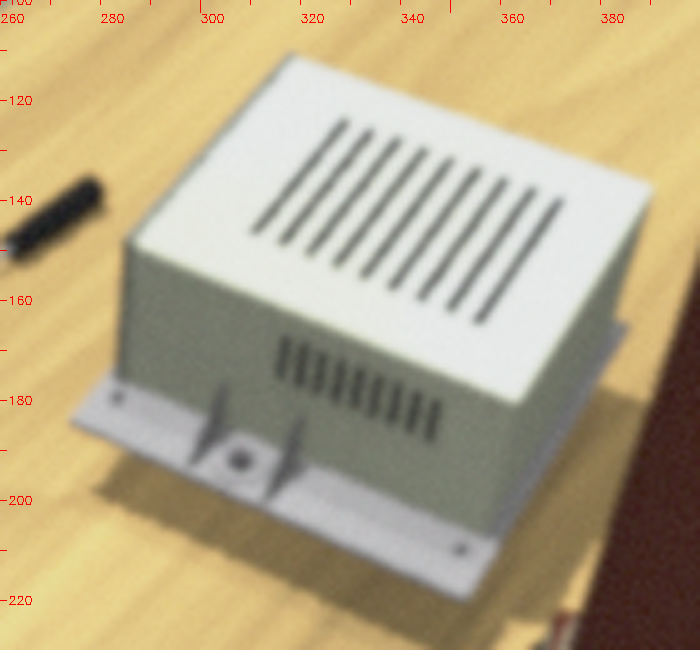

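View pics/d0j.png

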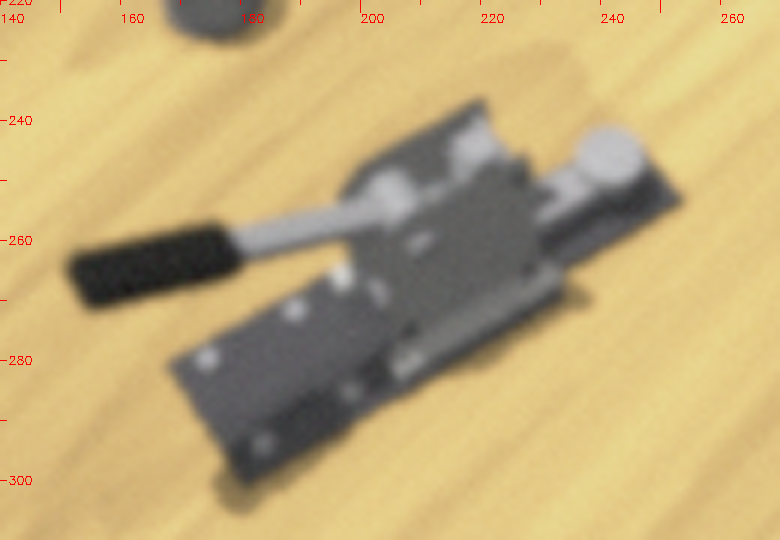

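```bash
cat > fit.py <<'E'
from h import *
S,Dd=cam('scene'),cam('side')
def fit(obs,x0,fz=False):
    def res(p):
        c,s=np.cos(p[2]),np.sin(p[2]); r=[]
        for cm,P,uv in obs:
            P=np.array(P,float)/1000; 
            if fz and P[2]<0: P[2]=p[3]
            W=[p[0]+c*P[0]-s*P[1],p[1]+s*P[0]+c*P[1],P[2]]
            r.append(proj(cm,W)[0]-uv)
        return np.concatenate(r)
    s=least_squares(res,x0,loss='soft_l1'); return s.x,res(s.x).reshape(-1,2).round(1)
U=[(S,(-125,-110,185),(211,77.4)),(S,(-125,110,185),(261.2,102.4)),(S,(125,110,185),(218.6,149.4)),(S,(125,-110,185),(164.4,119.8)),(S,(25,134,72),(243,154.8)),
(Dd,(125,-110,185),(318.6,110.8)),(Dd,(-125,-110,185),(390.4,137.6)),(Dd,(-125,110,185),(363.6,180.4)),(Dd,(125,110,185),(286,148)),(Dd,(25,134,72),(307.8,192.2))]
J=[(S,(-152,38,6),(326.7,277.2)),(S,(-152,-38,6),(345.8,265)),(S,(20,38,6),(294.2,234.2)),(S,(96,25,6),(283.3,215.8)),(S,(70,0,-1),(294.2,213)),
(Dd,(-152,38,6),(168.3,280.3)),(Dd,(-152,-38,6),(180,300.8)),(Dd,(96,-25,6),(253.3,253.3)),(Dd,(70,0,-1),(241.7,246.2))]
if __name__=='__main__':
    print(back(S,[(215,140)],.1), back(Dd,[(320,170)],.1),back(S,[(310,240)],.0),back(Dd,[(210,265)],.0))
    c=back(S,[(215,140)],.1)[0]
    for a in (0.,1.5,3,-1.5):
        x,r=fit(U,[c[0],c[1],a]); print(x,abs(r).max())
    print(r.tolist())
    u=x
    c=back(S,[(310,240)],.0)[0]
    for a in (0.,1.5,3,-1.5):
        x,r=fit(J,[c[0],c[1],a,.033],True); print(x,abs(r).max())
    print(r.tolist())
    # bystanders
    for n,z,a,b in (('mm',.03,(215,237),(216,186)),('spool',.048,(255,269),(174,210)),('sd tip',.005,(184,214),None),('sd end',.015,(149,180),None)):
        print(n,back(S,[a],z)[0].round(3), back(Dd,[b],z)[0].round(3) if b else '')
E
python3 fit.py
```

```text
[[ 0.5280356  -0.21730422  0.1       ]] [[ 0.50586572 -0.19809604  0.1       ]] [[0.56540884 0.2329496  0.        ]] [[0.5813517  0.23147959 0.        ]]
[ 0.48667928 -0.25442177  0.12583519] 1.3
[ 0.48667928 -0.25442177  0.1258352 ] 1.3
[ 0.48667928 -0.25442177  0.1258352 ] 1.3
[ 0.48667928 -0.25442177  0.12583521] 1.3
[[-0.3, -1.3], [1.3, -0.7], [-0.9, 0.3], [-0.6, -0.3], [0.1, -0.2], [-0.6, 0.0], [0.9, -0.4], [-0.0, 0.5], [-1.0, 0.6], [-0.2, 0.0]]
[ 0.55711231  0.21036202 -1.84474726  0.0337264 ] 1.5
[0.55711231 0.21036202 4.43843806 0.0337264 ] 1.5
[0.55711231 0.21036202 4.43843803 0.0337264 ] 1.5
[ 0.55711231  0.21036202 -1.84474731  0.0337264 ] 1.5
[[-0.4, 0.2], [0.1, -0.3], [-1.3, -0.1], [-0.7, -1.0], [-0.1, -0.2], [-1.5, 0.5], [-0.3, 0.9], [0.7, 0.2], [-0.2, 0.2]]
mm [0.769 0.012 0.03 ] [0.759 0.015 0.03 ]
spool [0.771 0.18  0.048] [0.776 0.18  0.048]
sd tip [ 0.769 -0.133  0.005] 
sd end [ 0.76  -0.316  0.015]
```

```bash
cat >> h.py <<'E'
def down(yawx):  # tool z down, tool x at yaw
    x=np.array([np.cos(yawx),np.sin(yawx),0]); z=np.array([0,0,-1.]); return np.c_[x,np.cross(z,x),z]
def delta(p,Rm,o=None,cmd=None):
    o=o or ctrl.get_obs()
    p0,R0=(o['tool_pos'],R.from_rotvec(o['tool_rot']).as_matrix()) if cmd is None else cmd
    return (R.from_matrix(R0.T@Rm).as_rotvec(degrees=True)).round(2), (R0.T@(np.array(p)-p0)).round(4)
E
python3 - <<'E'
from h import *
o=ctrl.get_obs(); M=R.from_rotvec(o['tool_rot']).as_matrix(); print(M.round(3), np.arctan2(M[1,0],M[0,0]))
h=-1.845
for s in (1,-1):
    print(s,delta([.5625,.2297,.25],down(h+s*np.pi/2),o))
E
```

```text
[[ 0.437 -0.9   -0.   ]
 [-0.9   -0.437  0.002]
 [-0.002 -0.    -1.   ]] -1.1189930939953745
1 (array([ -0.05,   0.08, -48.4 ]), array([-0.5856, -0.6063, -0.0186]))
-1 (array([1.000e-01, 6.000e-02, 1.316e+02]), array([-0.5856, -0.6063, -0.0186]))
```

Emit:
{"fn": "jog_arm", "kwargs": {
  "deltas": [
    [[0,0,0],[-0.02,-0.02,-0.03],0.085],
    [[0,0,-7],[-0.04,-0.042,-0.07],0.085],
    [[0,0,-14],[-0.07,-0.072,-0.08],0.085],
    [[0,0,-21],[-0.1,-0.1,-0.08],0.085],
    [[0,0,-28],[-0.13,-0.13,-0.08],0.085],
    [[0,0,-35],[-0.158,-0.16,-0.08],0.085],
    [[0,0,-42],[-0.186,-0.19,-0.08],0.085],
    [[0,0,-48.4],[-0.214,-0.22,-0.08],0.085],
    [[0,0,-48.4],[-0.242,-0.25,-0.08],0.085],
    [[0,0,-48.4],[-0.27,-0.28,-0.08],0.085],
    [[0,0,-48.4],[-0.298,-0.31,-0.08],0.085],
    [[0,0,-48.4],[-0.326,-0.34,-0.08],0.085]
  ]
}}

```text
t: 1.15
tool_pos: [0.4351, -0.122, 0.3112]
tool_rot: [3.112, -0.43, 0.001]
contact_force: [1.1, 0.2, -0.4]
opening: 0.0851
```

```bash
python3 - <<'E'
from h import *
print(delta([.5625,.2297,.25],down(-.274)))
E
```

```text
(array([ 0.  , -0.03, -0.03]), array([ 0.0272, -0.373 ,  0.0612]))
```

Emit:
{"fn": "jog_arm", "kwargs": {
  "deltas": [
    [[0,0,0],[0.003,-0.04,0.004],0.085],
    [[0,0,0],[0.006,-0.08,0.01],0.085],
    [[0,0,0],[0.009,-0.12,0.02],0.085],
    [[0,0,0],[0.012,-0.16,0.03],0.085],
    [[0,0,0],[0.015,-0.2,0.04],0.085],
    [[0,0,0],[0.018,-0.24,0.05],0.085],
    [[0,0,0],[0.021,-0.28,0.055],0.085],
    [[0,0,0],[0.024,-0.32,0.06],0.085],
    [[0,0,0],[0.026,-0.35,0.061],0.085],
    [[0,0,0],[0.027,-0.373,0.061],0.085],
    [[0,0,0],[0.027,-0.373,0.061],0.085]
  ]
}}

```text
t: 2.07
tool_pos: [0.5622, 0.2313, 0.2491]
tool_rot: [-3.112, 0.423, 0.003]
contact_force: [0.0, -0.4, 0.8]
opening: 0.0848
```

```bash
python3 - <<'E'
from h import *
o=ctrl.get_obs(); print(o['tool_pos'],o['q'])
cv2.imwrite('pics/w1.png',get_image('wrist')[:,:,::-1])
C=cam('wrist',o)
# predicted points
h=-1.845;c,s=np.cos(h),np.sin(h)
for P in [(-152,38,6),(-152,-38,6),(20,38,6),(96,25,6),(96,-25,6),(70,0,34),(-62,21,100),(16,21,100),(16,-21,100)]:
    x,y,z=np.array(P)/1000; print(P,proj(C,[.557+c*x-s*y,.2104+s*x+c*y,z]).round(1))
E
```

```text
[0.56215016 0.23127531 0.2491074 ] [2.67329834e-01 3.20811114e-03 1.63371278e+00 1.30650702e-03
 1.50587440e+00 5.37333270e-01]
(-152, 38, 6) [[285.1  58. ]]
(-152, -38, 6) [[222.9  57.7]]
(20, 38, 6) [[280.7 192.9]]
(96, 25, 6) [[270.2 242.7]]
(96, -25, 6) [[236.  242.5]]
(70, 0, 34) [[253.1 234.3]]
(-62, 21, 100) [[274.7 140.6]]
(16, 21, 100) [[272.8 214. ]]
(16, -21, 100) [[233.7 213.8]]
```

View pics/w1.png

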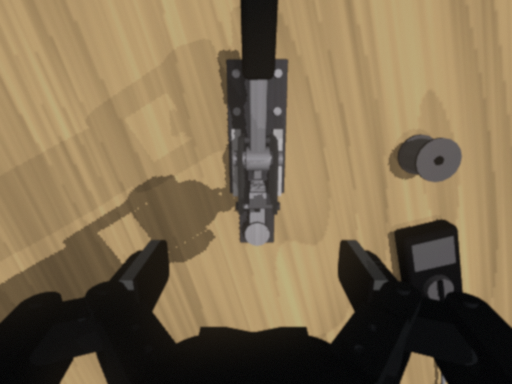

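```bash
python3 - <<'E'
from h import *
crop('pics/w1.png','pics/w1c.png',205,40,110,215,3)
im=cv2.imread('pics/w1.png')[40:255,205:315]
cv2.imwrite('pics/w1d.png',np.hstack([cv2.resize(im[:110],None,fx=5,fy=5,interpolation=2)]))
crop('pics/w1.png','pics/w1e.png',205,150,110,105,5)
crop('pics/w1.png','pics/w1d.png',205,40,110,110,5)
E
```

```text
(no output)
```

View pics/w1e.png

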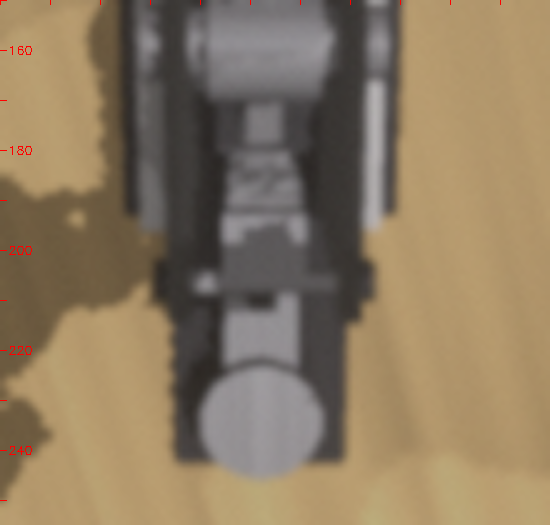

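View pics/w1d.png

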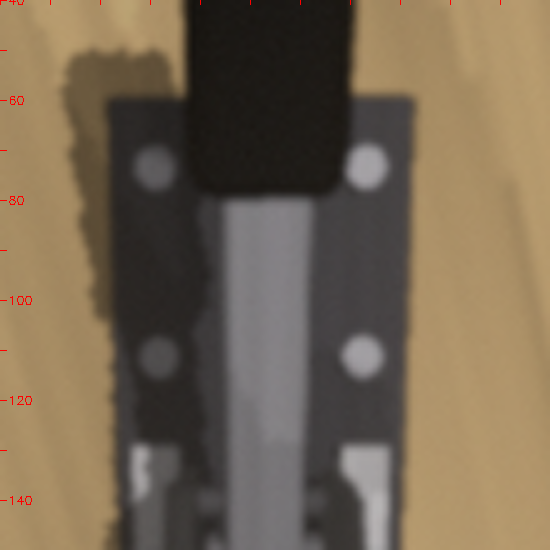

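```bash
python3 - <<'E'
from fit import *
o=ctrl.get_obs(); W=cam('wrist',o)
L=[((-152,-38,6),(226.6,59.4)),((-152,38,6),(287.8,59.4)),((96,-25,6),(240.4,242.2)),((96,25,6),(273.8,242.2)),((20,-38,6),(230,192.6)),((20,38,6),(283.6,192.6)),((70,0,-1),(257.4,234.2))]
Wl=[(W,np.array(a),b) for a,b in L]
x,r=fit(Wl,[.557,.21,-1.845,.033],True); print(x,r.tolist())
x,r=fit(J+Wl,[.557,.21,-1.845,.033],True); print(x,r.tolist())
h=x[2];print(x[:2]-.02*np.array([np.cos(h),np.sin(h)]))
E
```

```text
[ 0.56132307  0.20617057 -1.83850395  0.03263562] [[-0.5, -0.9], [0.4, -1.1], [-0.5, 0.7], [0.3, 0.6], [-0.3, 0.6], [0.8, 0.5], [-0.2, 0.0]]
[ 0.5608302   0.20683888 -1.8374159   0.03257324] [[-1.8, 0.2], [-1.3, -0.4], [-2.9, 0.2], [-2.4, -0.8], [-1.8, 0.2], [-1.3, -0.8], [0.0, -0.6], [0.4, -1.5], [-0.5, -1.2], [-1.2, -1.3], [-0.2, -1.6], [-0.8, 0.4], [-0.1, 0.3], [-0.7, 0.3], [0.3, 0.1], [-0.6, -0.4]]
[0.56609963 0.22613222]
```

```bash
python3 - <<'E'
from h import *
print(delta([.5665,.2257,.064],down(-.268)))
E
```

```text
(array([ 0.05,  0.08, -0.18]), array([0.0057, 0.0021, 0.1853]))
```

Emit:
{"fn": "jog_arm", "kwargs": {
  "deltas": [
    [[0,0,-0.2],[0.004,0.0,0.03],0.085],
    [[0,0,-0.2],[0.006,0.002,0.065],0.085],
    [[0,0,-0.2],[0.006,0.002,0.1],0.085],
    [[0,0,-0.2],[0.006,0.002,0.13],0.085],
    [[0,0,-0.2],[0.006,0.002,0.155],0.085],
    [[0,0,-0.2],[0.006,0.002,0.175],0.085],
    [[0,0,-0.2],[0.006,0.002,0.185],0.085],
    [[0,0,-0.2],[0.006,0.002,0.185],0.085]
  ]
}}

```text
t: 2.78
tool_pos: [0.5651, 0.2226, 0.0623]
tool_rot: [3.11, -0.425, -0.008]
contact_force: [0.3, 0.1, 0.6]
opening: 0.0849
```

```bash
python3 - <<'E'
from h import *
cv2.imwrite('pics/w2.png',get_image('wrist')[:,:,::-1])
E
```

```text
(no output)
```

View pics/w2.png

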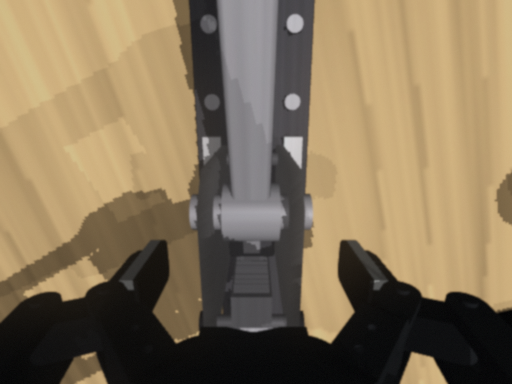

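The cheeks span columns 205–303, so their centre is at 253, on the tool's centre line. The pivot pin sits behind the pads. Closing.

Emit:
{"fn": "jog_arm", "kwargs": {
  "deltas": [
    [[0,0,0],[0,0,0],0.03],
    [[0,0,0],[0,0,0],0.03],
    [[0,0,0],[0,0,0],0.03],
    [[0,0,0],[0,0,0],0.03],
    [[0,0,0],[0,0,0],0.03],
    [[0,0,0],[0,0,0],0.03],
    [[0,0,0],[0,0,0],0.03],
    [[0,0,0],[0,0,0],0.03]
  ],
  "squeeze": 70
}}

```text
t: 3.5
tool_pos: [0.5672, 0.2247, 0.0673]
tool_rot: [-3.112, 0.423, 0.0]
contact_force: [-6.2, 0.4, 6.7]
opening: 0.0412
```

```bash
python3 - <<'E'
from h import *
o=ctrl.get_obs()
print(o['tool_pos'])
print(delta([.4733,.0672,.11],down(.126)))
E
```

```text
[0.56723931 0.22474674 0.06726025]
(array([-3.00e-02,  1.00e-02, -2.27e+01]), array([-0.0485,  0.1769, -0.0428]))
```

Emit:
{"fn": "jog_arm", "kwargs": {
  "deltas": [
    [[0,0,0],[0,0,-0.01],0.03],
    [[0,0,0],[0,0,-0.025],0.03],
    [[0,0,0],[0,0,-0.04],0.03],
    [[0,0,0],[0,0,-0.04],0.03],
    [[0,0,0],[0,0,-0.04],0.03]
  ]
}}

```text
t: 3.92
tool_pos: [0.5672, 0.224, 0.1051]
tool_rot: [3.113, -0.424, 0.001]
contact_force: [-0.4, -0.2, -9.8]
opening: 0.0409
```

```bash
python3 - <<'E'
from h import *
print(delta([.4733,.0672,.11],down(.126)))
for n in('wrist','side'):
  cv2.imwrite(f'pics/{n}3.png',get_image(n)[:,:,::-1])
E
```

```text
(array([ 1.000e-02, -2.000e-02, -2.273e+01]), array([-0.0485,  0.1762, -0.0049]))
```

View pics/side3.png

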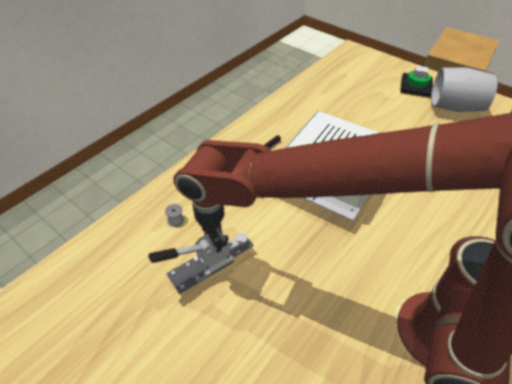

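View pics/wrist3.png

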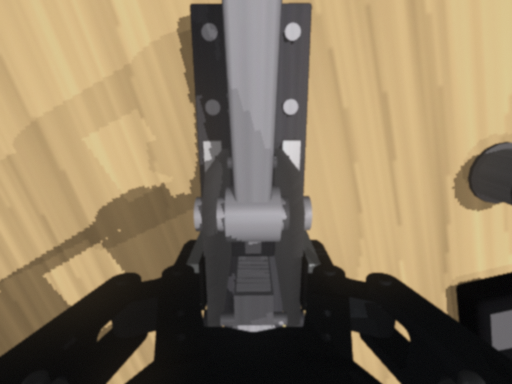

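Emit:
{"fn": "jog_arm", "kwargs": {
  "deltas": [
    [[0,0,-2],[-0.004,0.012,0],0.03],
    [[0,0,-5],[-0.01,0.035,0],0.03],
    [[0,0,-8],[-0.017,0.06,0],0.03],
    [[0,0,-11],[-0.024,0.085,0],0.03],
    [[0,0,-14],[-0.031,0.11,0],0.03],
    [[0,0,-17],[-0.037,0.135,0],0.03],
    [[0,0,-20],[-0.042,0.155,0],0.03],
    [[0,0,-22],[-0.046,0.17,0],0.03],
    [[0,0,-22.7],[-0.0485,0.176,0],0.03],
    [[0,0,-22.7],[-0.0485,0.176,0.01],0.03],
    [[0,0,-22.7],[-0.0485,0.176,0.02],0.03],
    [[0,0,-22.7],[-0.0485,0.176,0.02],0.03]
  ]
}}

```text
t: 5.02
tool_pos: [0.4713, 0.0681, 0.0818]
tool_rot: [-3.135, -0.197, 0.009]
contact_force: [-1.1, -0.3, -10.6]
opening: 0.0409
```

```bash
python3 - <<'E'
from h import *
for n in('side','scene','wrist'):
  cv2.imwrite(f'pics/{n}4.png',get_image(n)[:,:,::-1])
print(delta([.4858,-.0318,.074],down(.126)))
E
```

```text
(array([-0.02,  0.08,  0.01]), array([-0.0002,  0.1007,  0.0105]))
```

View pics/side4.png

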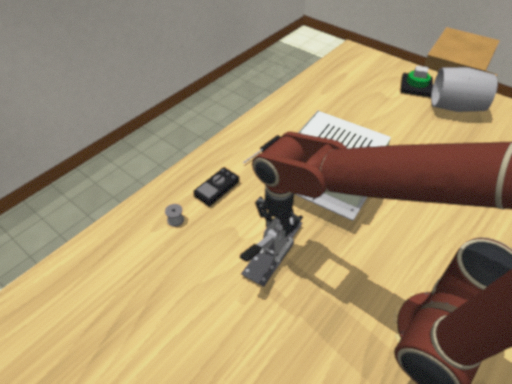

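View pics/scene4.png

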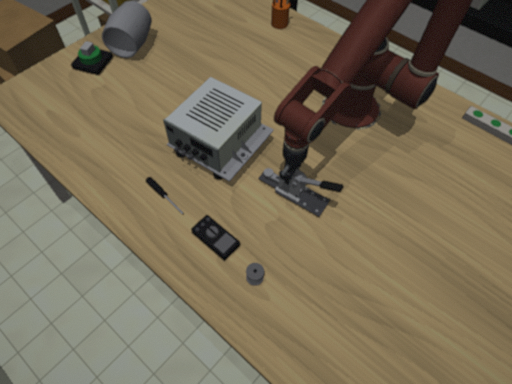

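View pics/wrist4.png

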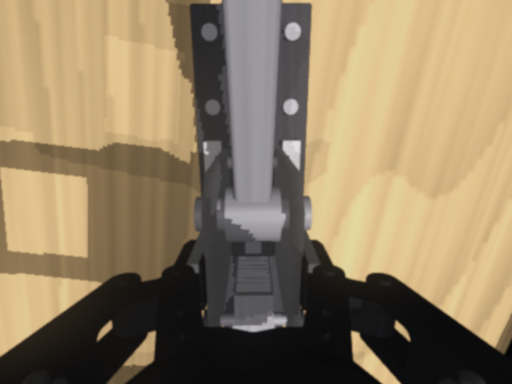

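```bash
python3 - <<'E'
from h import *
crop('pics/scene4.png','pics/s4c.png',220,130,110,90,7)
E
```

```text
(no output)
```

View pics/s4c.png

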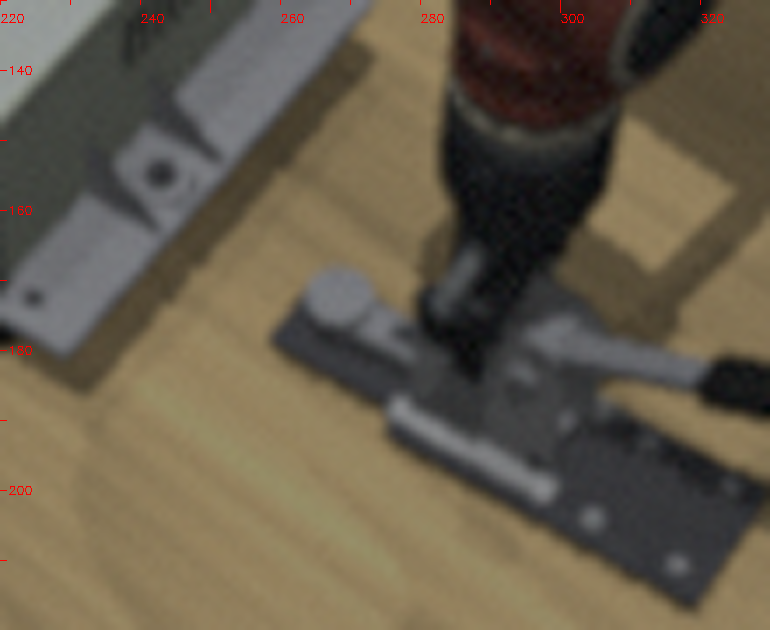

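```bash
python3 - <<'E'
from fit import *
print(ctrl.get_obs()['tool_pos'])
print(back(S,[(268.3,172.3)],.0475), back(S,[(243.3,154.9)],.072), back(Dd,[(307.8,192.2)],.072))
E
```

```text
[0.47334044 0.06814855 0.08454585]
[[ 0.47972643 -0.01698484  0.0475    ]] [[ 0.4951464  -0.11715229  0.072     ]] [[ 0.49424864 -0.11892911  0.072     ]]
```

Emit:
{"fn": "jog_arm", "kwargs": {
  "deltas": [
    [[0,0,0],[0,0.004,0.006],0.03],
    [[0,0,0],[0.0005,0.015,0.011],0.03],
    [[0,0,0],[0.001,0.03,0.011],0.03],
    [[0,0,0],[0.001,0.045,0.011],0.03],
    [[0,0,0],[0.0015,0.06,0.011],0.03],
    [[0,0,0],[0.0017,0.075,0.011],0.03],
    [[0,0,0],[0.0017,0.088,0.011],0.03],
    [[0,0,0],[0.0017,0.097,0.011],0.03],
    [[0,0,0],[0.0017,0.1014,0.011],0.03],
    [[0,0,0],[0.0017,0.1014,0.011],0.03],
    [[0,0,0],[0.0017,0.1014,0.011],0.03]
  ]
}}

```text
t: 6.08
tool_pos: [0.4878, -0.0328, 0.0741]
tool_rot: [-3.135, -0.196, 0.001]
contact_force: [-1.0, 0.5, -9.0]
opening: 0.0404
```

```bash
python3 - <<'E'
from h import *
for n in('side','scene','wrist'):
  cv2.imwrite(f'pics/{n}5.png',get_image(n)[:,:,::-1])
print(ctrl.get_obs()['contact_force'],delta([.4878,-.0323,.066],down(.126)))
crop('pics/scene5.png','pics/s5c.png',200,110,110,90,7)
crop('pics/side5.png','pics/d5c.png',240,150,140,100,5)
E
```

```text
[ 0.39139147 -0.27695064 -8.21929617] (array([-0.02,  0.01,  0.01]), array([0.0001, 0.    , 0.0082]))
```

View pics/s5c.png

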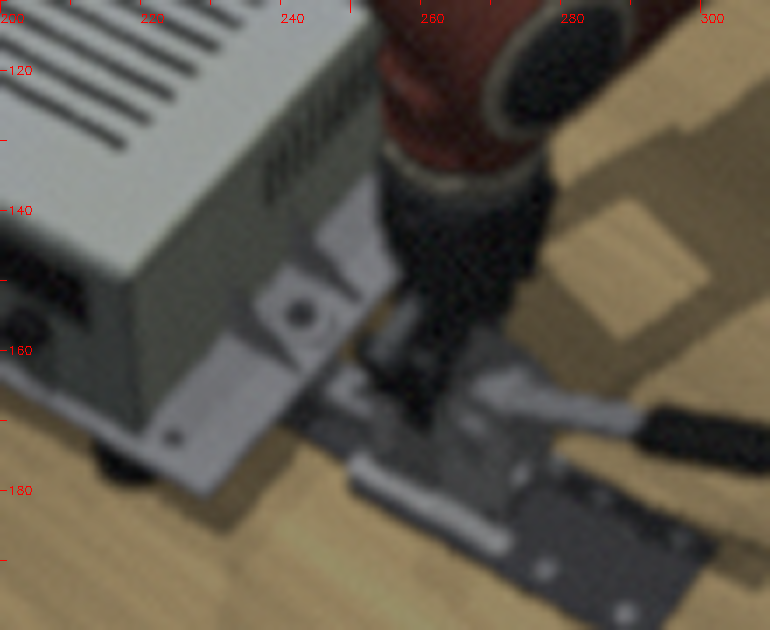

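View pics/d5c.png

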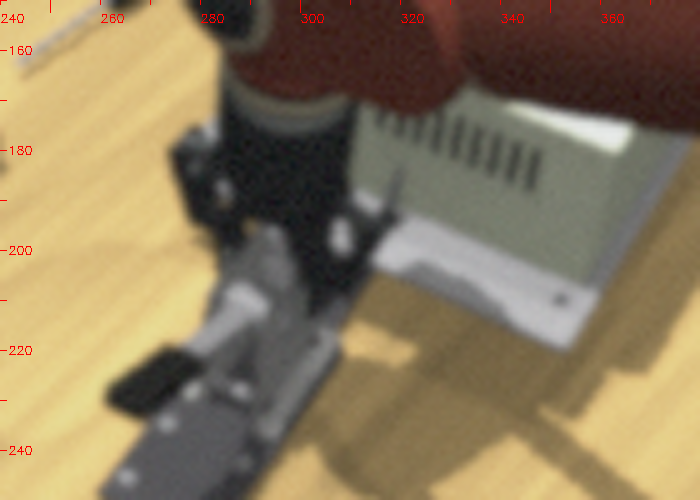

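Emit:
{"fn": "jog_arm", "kwargs": {
  "deltas": [
    [[0,0,0],[0,0,0.003],0.03],
    [[0,0,0],[0,0,0.006],0.03],
    [[0,0,0],[0,0,0.0075],0.03],
    [[0,0,0],[0,0,0.0085],0.03],
    [[0,0,0],[0,0,0.0085],0.03]
  ]
}}

```text
t: 6.65
tool_pos: [0.488, -0.0325, 0.0673]
tool_rot: [-3.135, -0.198, 0.002]
contact_force: [-6.2, 1.9, 1.9]
opening: 0.041
```

Emit:
{"fn": "jog_arm", "kwargs": {
  "deltas": [
    [[0,0,0],[0,0,0.0085],0.05],
    [[0,0,0],[0,0,0.0085],0.07],
    [[0,0,0],[0,0,0.0085],0.085],
    [[0,0,0],[0,0,0.0085],0.085],
    [[0,0,0],[0,0,0.0085],0.085],
    [[0,0,0],[0,0,0.0085],0.085],
    [[0,0,0],[0,0,0.0],0.085],
    [[0,0,0],[0,0,-0.03],0.085],
    [[0,0,0],[0,0,-0.07],0.085],
    [[0,0,0],[0,-0.02,-0.11],0.085],
    [[0,0,0],[0,-0.05,-0.15],0.085],
    [[0,0,0],[0,-0.06,-0.17],0.085]
  ]
}}

```text
t: 7.65
tool_pos: [0.4806, 0.0277, 0.2398]
tool_rot: [3.135, 0.196, 0.006]
contact_force: [0.8, -0.6, -0.6]
opening: 0.0849
```

```bash
python3 - <<'E'
from h import *
print(ctrl.get_obs()['contact_force'])
for n in('side','scene','wrist'):
  cv2.imwrite(f'pics/{n}6.png',get_image(n)[:,:,::-1])
crop('pics/scene6.png','pics/s6c.png',200,110,110,90,7)
crop('pics/side6.png','pics/d6c.png',240,150,140,100,5)
E
```

```text
[ 0.77438748 -0.59982509 -0.62855745]
```

View pics/wrist6.png

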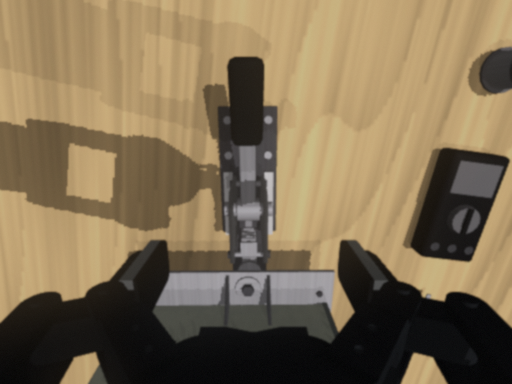

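View pics/s6c.png

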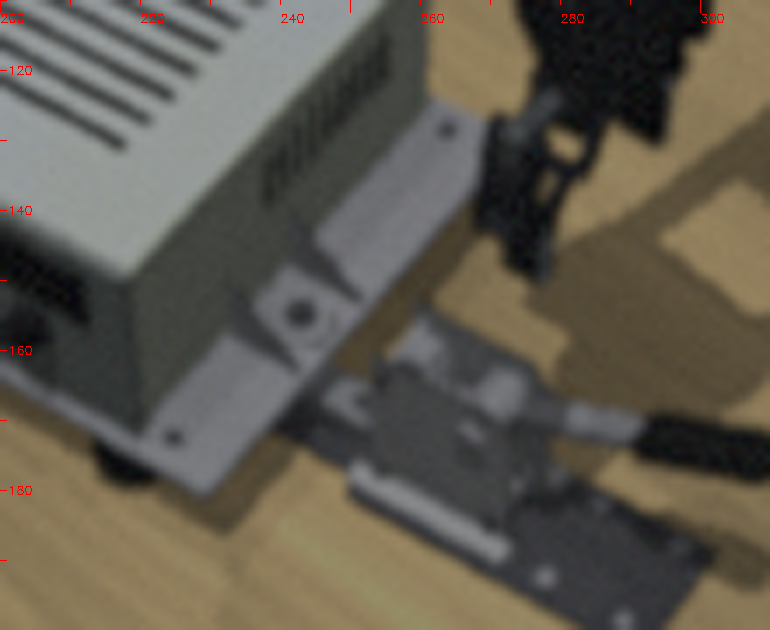

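View pics/d6c.png

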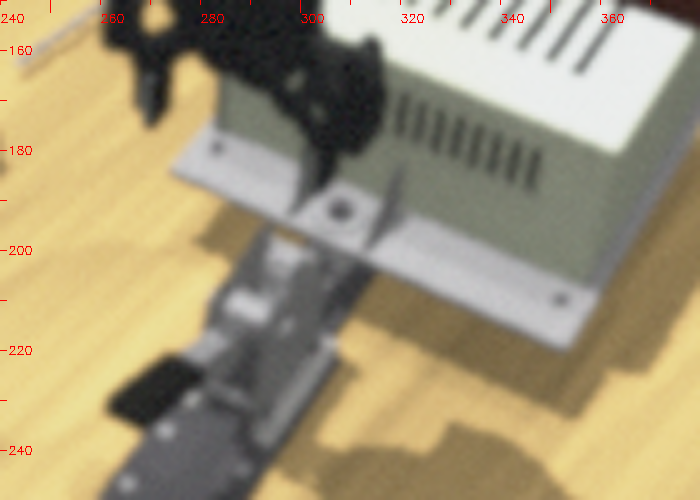

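Now a wrist-only fit of both the jack and the pad.

```bash
python3 - <<'E'
from h import *
crop('pics/wrist6.png','pics/w6a.png',200,95,100,110,5)
crop('pics/wrist6.png','pics/w6b.png',145,200,200,115,4)
E
```

```text
(no output)
```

View pics/w6a.png

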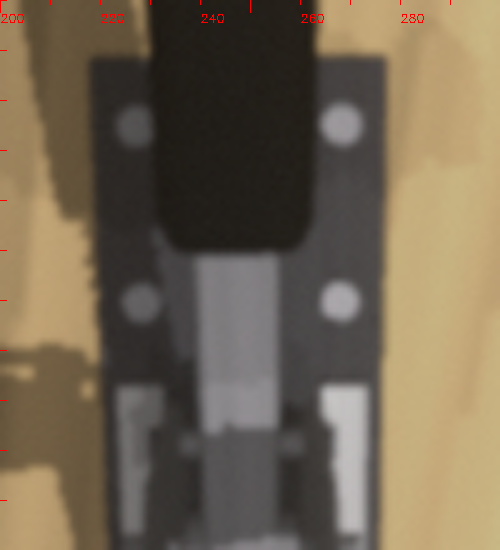

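View pics/w6b.png

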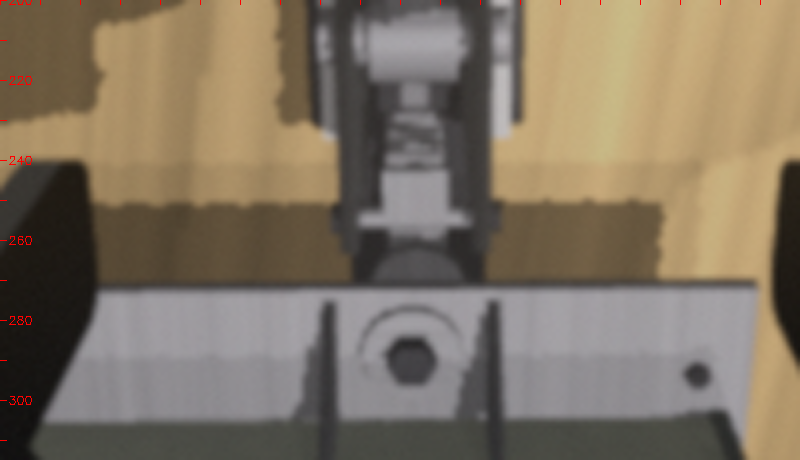

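```bash
python3 - <<'E'
from fit import *
o=ctrl.get_obs(); W=cam('wrist',o); print(o['tool_pos'])
L=[((-152,-38,6),(218,106.4)),((-152,38,6),(277.2,106.4)),((20,-38,6),(222.5,230.5)),((20,38,6),(275,230.5)),((53,0,32.6),(249.5,261.25))]
x,r=fit([(W,np.array(a),b) for a,b in L],[.49,-.05,-1.445]); print(x,r.tolist())
hd=np.array([np.cos(x[2]),np.sin(x[2])]); sd=x[:2]+.07*hd; print('saddle',sd)
for z in (.068,.072,.076): 
  p=back(W,[(247.75,290)],z)[0]; print(z,p,p[:2]-sd)
e=back(W,[(172,271.5),(247.75,271.3),(330,271)],.065); print(e, np.arctan2(e[2,1]-e[0,1],e[2,0]-e[0,0]))
print('pad via edge', e[1,:2]+.022*np.array([.1255,-.992])-sd)
E
```

```text
[0.48208336 0.02738741 0.24033152]
[ 0.48877821 -0.04971054 -1.43619277] [[-0.9, -1.4], [0.9, -1.9], [-0.3, 1.5], [0.9, 1.0], [-0.3, 1.0]]
saddle [ 0.49817203 -0.11907736]
0.068 [ 0.49659159 -0.12101097  0.068     ] [-0.00158045 -0.00193361]
0.072 [ 0.49628733 -0.11821366  0.072     ] [-0.00188471  0.0008637 ]
0.076 [ 0.49598307 -0.11541635  0.076     ] [-0.00218896  0.00366101]
[[ 0.40019251 -0.10820586  0.065     ]
 [ 0.49352189 -0.09636416  0.065     ]
 [ 0.59526407 -0.08333696  0.065     ]] 0.12680200135468564
pad via edge [-0.00188915  0.0008892 ]
```

```bash
python3 - <<'E'
from h import *
print(delta([.4679,.1089,.170],down(.131)))
E
```

```text
(array([ 0.11, -0.44, -0.2 ]), array([-0.0042, -0.0828,  0.0702]))
```

Emit:
{"fn": "jog_arm", "kwargs": {
  "deltas": [
    [[0,0,-0.2],[-0.004,-0.03,0],0.0],
    [[0,0,-0.2],[-0.004,-0.06,0],0.0],
    [[0,0,-0.2],[-0.004,-0.083,0],0.0],
    [[0,0,-0.2],[-0.004,-0.083,0.0],0.0],
    [[0,0,-0.2],[-0.004,-0.083,0.02],0.0],
    [[0,0,-0.2],[-0.004,-0.083,0.04],0.0],
    [[0,0,-0.2],[-0.004,-0.083,0.06],0.0],
    [[0,0,-0.2],[-0.004,-0.083,0.07],0.0],
    [[0,0,-0.2],[-0.004,-0.083,0.07],0.0]
  ]
}}

```text
t: 8.55
tool_pos: [0.4637, 0.1075, 0.1618]
tool_rot: [3.135, 0.201, -0.012]
contact_force: [0.3, -0.2, -0.4]
opening: 0.0002
```

```bash
python3 - <<'E'
from h import *
for n in('side','scene','wrist'):
  cv2.imwrite(f'pics/{n}7.png',get_image(n)[:,:,::-1])
print(ctrl.get_obs()['contact_force'],ctrl.get_obs()['tool_pos'],delta([.4679,.1089,.151],down(.131)))
crop('pics/scene7.png','pics/s7c.png',240,110,110,90,7)
E
```

```text
[-0.17699658 -0.65850321  0.5473655 ] [0.46656062 0.10811171 0.16658623] (array([ 0.01, -0.05, -0.15]), array([ 0.0014, -0.0006,  0.0156]))
```

View pics/wrist7.png

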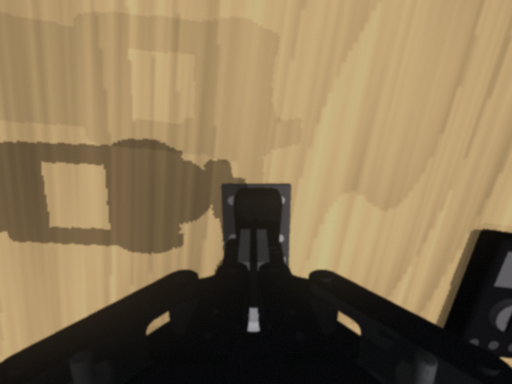

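View pics/s7c.png

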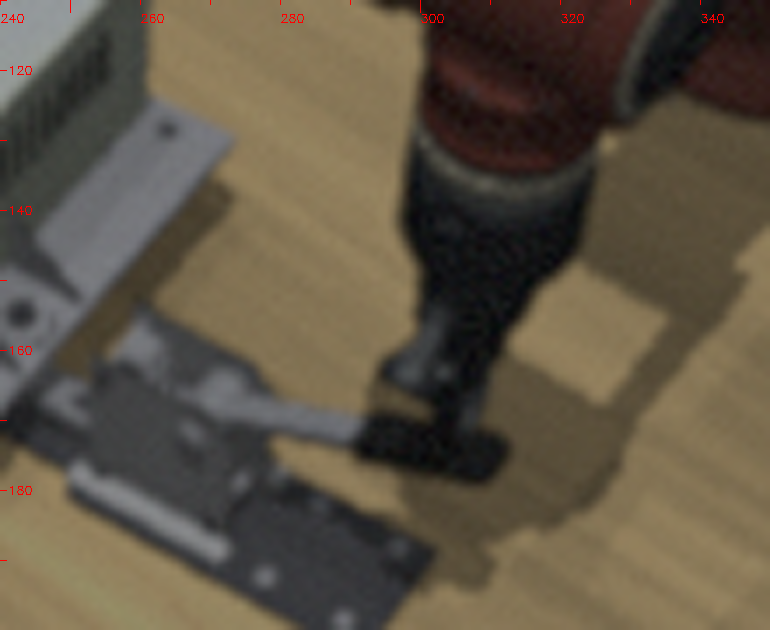

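Emit:
{"fn": "jog_arm", "kwargs": {
  "deltas": [
    [[0,0,0],[0.001,0,0.01],0.0],
    [[0,0,0],[0.001,-0.001,0.0175],0.0],
    [[0,0,0],[0.001,-0.005,0.026],0.0],
    [[0,0,0],[0.001,-0.009,0.036],0.0],
    [[0,0,0],[0.001,-0.012,0.045],0.0],
    [[0,0,0],[0.001,-0.0145,0.0545],0.0],
    [[0,0,0],[0.001,-0.016,0.064],0.0],
    [[0,0,0],[0.001,-0.017,0.074],0.0],
    [[0,0,0],[0.001,-0.0175,0.082],0.0],
    [[0,0,0],[0.001,-0.0175,0.088],0.0],
    [[0,0,0],[0.001,-0.0175,0.091],0.0],
    [[0,0,0],[0.001,-0.0175,0.091],0.0]
  ]
}}

```text
t: 9.7
tool_pos: [0.4651, 0.1262, 0.0767]
tool_rot: [-3.135, -0.202, 0.002]
contact_force: [-6.0, -2.1, 16.5]
opening: 0.0001
```

```bash
python3 - <<'E'
from h import *
for n in('side','scene','wrist'):
  cv2.imwrite(f'pics/{n}8.png',get_image(n)[:,:,::-1])
print(ctrl.get_obs()['contact_force'],ctrl.get_obs()['tool_pos'],delta([.4679,.1089,.151],down(.131)))
crop('pics/scene8.png','pics/s8c.png',200,110,110,90,7)
E
```

```text
[-5.5159492  -1.69956372 16.38615191] [0.46505022 0.12614181 0.07672411] (array([-0.01,  0.05, -0.12]), array([ 0.0005,  0.0175, -0.0743]))
```

View pics/s8c.png

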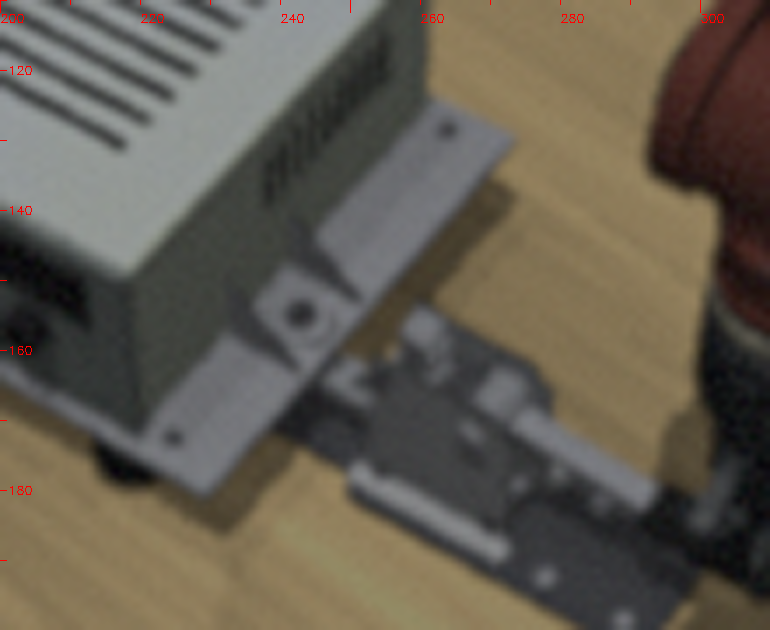

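Emit:
{"fn": "jog_arm", "kwargs": {
  "deltas": [
    [[0,0,0],[0,0,-0.01],0.0],
    [[0,0,0],[0,0.001,-0.024],0.0],
    [[0,0,0],[0,0.004,-0.04],0.0],
    [[0,0,0],[0,0.009,-0.056],0.0],
    [[0,0,0],[0,0.014,-0.07],0.0],
    [[0,0,0],[0,0.0175,-0.08],0.0],
    [[0,0,0],[0,0.0175,-0.082],0.0],
    [[0,0,0],[0,0.0175,-0.082],0.0],
    [[0,0,0],[0,0.0175,-0.082],0.0]
  ]
}}

```text
t: 10.6
tool_pos: [0.4662, 0.1088, 0.1555]
tool_rot: [-3.135, -0.202, 0.004]
contact_force: [-0.1, -0.1, -0.3]
opening: -0.0001
```

```bash
python3 - <<'E'
from h import *
for n in('side','scene','wrist'):
  cv2.imwrite(f'pics/{n}9.png',get_image(n)[:,:,::-1])
print(ctrl.get_obs()['contact_force'],ctrl.get_obs()['tool_pos'],delta([.4679,.1089,.149],down(.131)))
crop('pics/scene9.png','pics/s9c.png',220,110,110,90,7)
E
```

```text
[-0.76304601  0.02004619  0.94153247] [0.46615785 0.10880224 0.15541196] (array([-0.02,  0.14, -0.11]), array([0.0018, 0.0001, 0.0064]))
```

View pics/s9c.png

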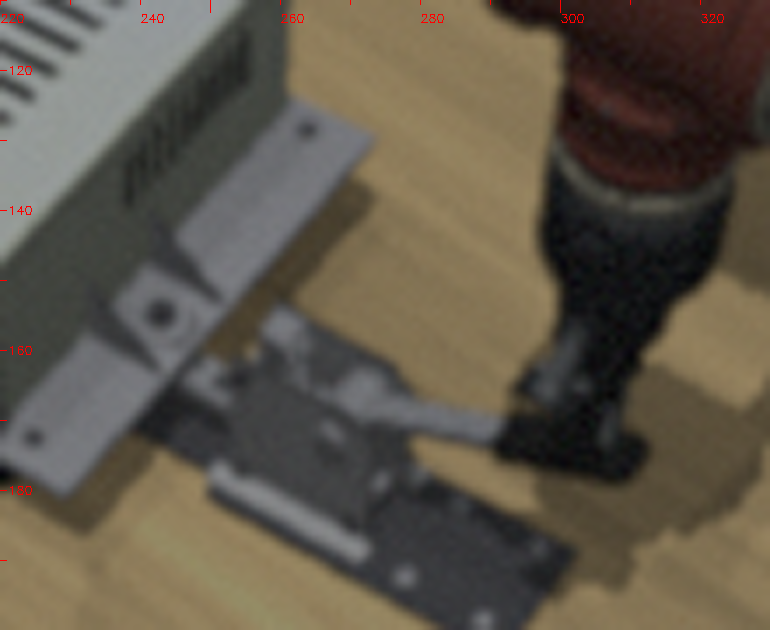

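The handle is back up and the toe has stayed raised. Second stroke.

Emit:
{"fn": "jog_arm", "kwargs": {
  "deltas": [
    [[0,0,0],[0.0015,0,0.0065],0.0],
    [[0,0,0],[0.0015,-0.004,0.015],0.0],
    [[0,0,0],[0.0015,-0.008,0.025],0.0],
    [[0,0,0],[0.0015,-0.0115,0.034],0.0],
    [[0,0,0],[0.0015,-0.014,0.0435],0.0],
    [[0,0,0],[0.0015,-0.0155,0.053],0.0],
    [[0,0,0],[0.0015,-0.0165,0.062],0.0],
    [[0,0,0],[0.0015,-0.017,0.07],0.0],
    [[0,0,0],[0.0015,-0.017,0.077],0.0],
    [[0,0,0],[0.0015,-0.017,0.082],0.0],
    [[0,0,0],[0.0015,-0.017,0.083],0.0],
    [[0,0,0],[0.0015,-0.017,0.083],0.0]
  ]
}}

```text
t: 11.75
tool_pos: [0.4672, 0.1254, 0.0767]
tool_rot: [3.133, 0.203, -0.0]
contact_force: [-8.2, -4.0, 22.3]
opening: 0.0001
```

```bash
python3 - <<'E'
from h import *
for n in('side','scene','wrist'):
  cv2.imwrite(f'pics/{n}10.png',get_image(n)[:,:,::-1])
print(ctrl.get_obs()['contact_force'],ctrl.get_obs()['tool_pos'],delta([.4679,.1089,.149],down(.131)))
crop('pics/scene10.png','pics/s10c.png',150,70,160,120,5)
E
```

```text
[-8.63799414 -4.92679362 21.76815165] [0.46721543 0.12541269 0.07665894] (array([ 0.12,  0.  , -0.08]), array([-0.0015,  0.0166, -0.0723]))
```

View pics/s10c.png

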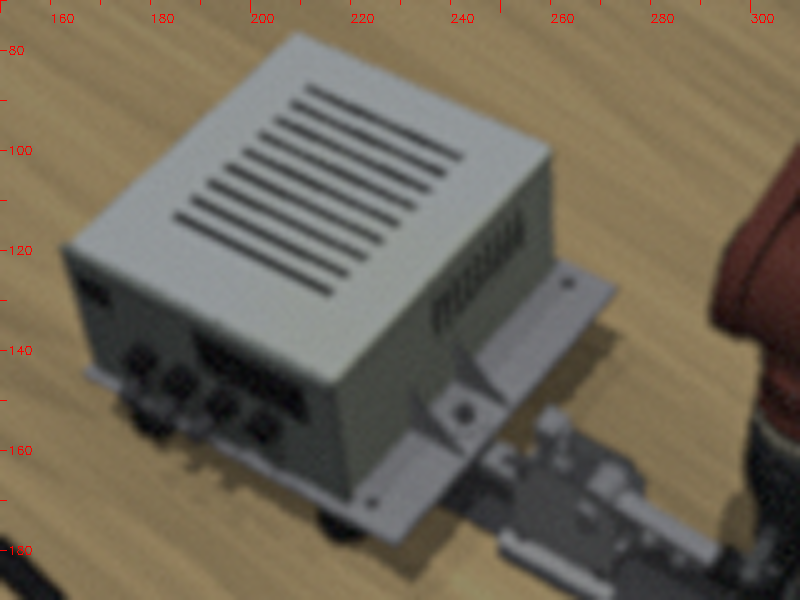

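```bash
cat > tilt.py <<'E'
from fit import *
# fit bias-consistent: same points before/after in scene
P=np.array([(-125,-110,185),(-125,110,185),(125,110,185),(125,-110,185),(25,134,72)])/1000
A=np.array([(211,77.4),(261.2,102.4),(218.6,149.4),(164.4,119.8),(243,154.8)])
def world(p):
    a=p[3]; Q=P.copy(); y=P[:,1]+.085
    Q[:,1]=-.085+y*np.cos(a)-P[:,2]*np.sin(a); Q[:,2]=y*np.sin(a)+P[:,2]*np.cos(a)
    c,s=np.cos(p[2]),np.sin(p[2]); return np.c_[p[0]+c*Q[:,0]-s*Q[:,1],p[1]+s*Q[:,0]+c*Q[:,1],Q[:,2]]
p0=np.array([.4867,-.2544,.1258,0])
def run(B):
    f=lambda p:(proj(S,world(p))-proj(S,world(p0))-(B-A)).ravel()
    r=least_squares(f,p0); print(r.x-p0,'foot lift mm',170*np.sin(r.x[3]),'res',abs(r.fun).max())
E
python3 - <<'E'
from tilt import *
o=np.array([150,70])
run(np.array([(298,33),(550,149),(333,384),(66,247),(464,413)])/5+o)
E
```

```text
[-7.27077826e-04  1.82065050e-03  4.03052610e-05  4.38098997e-02] foot lift mm 7.445300785161385 res 0.31398766023438895
```

```bash
python3 - <<'E'
from h import *
crop('pics/side10.png','pics/d10c.png',260,100,140,130,5)
a=cv2.imread('pics/side0.png')[100:230,260:400];b=cv2.imread('pics/side10.png')[100:230,260:400]
E
```

```text
(no output)
```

View pics/d10c.png

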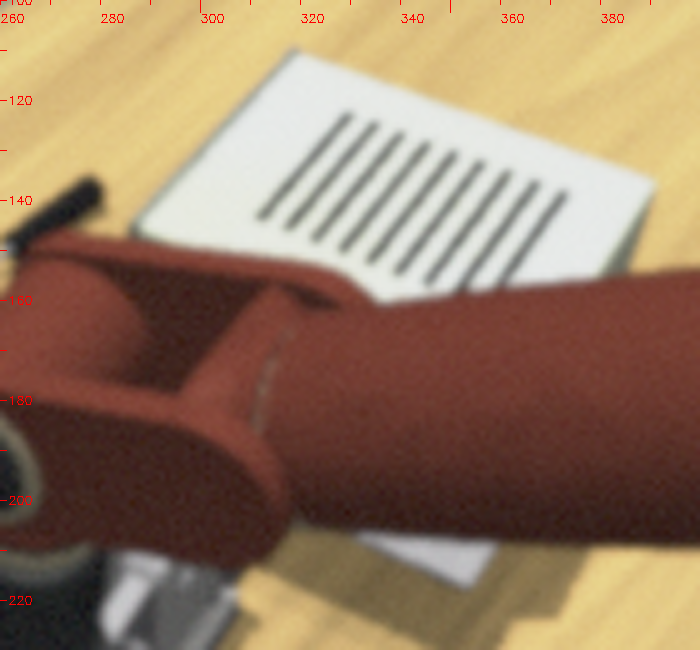

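View pics/wrist10.png

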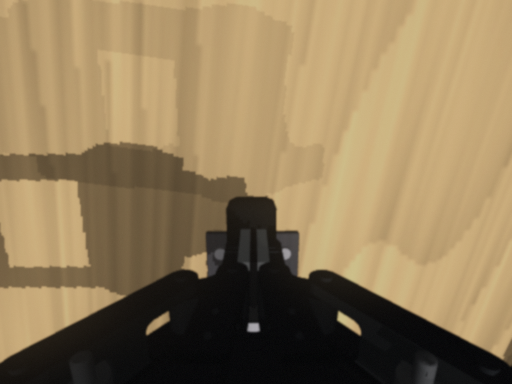

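```bash
python3 - <<'E'
from tilt import *
crop('pics/scene10.png','pics/s10d.png',200,110,110,90,7)
P=np.array([(-125,156,65),(125,110,185)])/1000
import tilt
tilt.P=P
for a in (.02,.03,.044,.055): print(a,(proj(Dd,tilt.world(np.array([.4867,-.2544,.1258,a])))-proj(Dd,tilt.world(p0))).round(2).tolist())
E
```

```text
0.02 [[0.46, -1.34], [0.68, -1.67]]
0.03 [[0.7, -2.01], [1.03, -2.51]]
0.044 [[1.03, -2.97], [1.52, -3.68]]
0.055 [[1.3, -3.73], [1.91, -4.6]]
```

View pics/s10d.png

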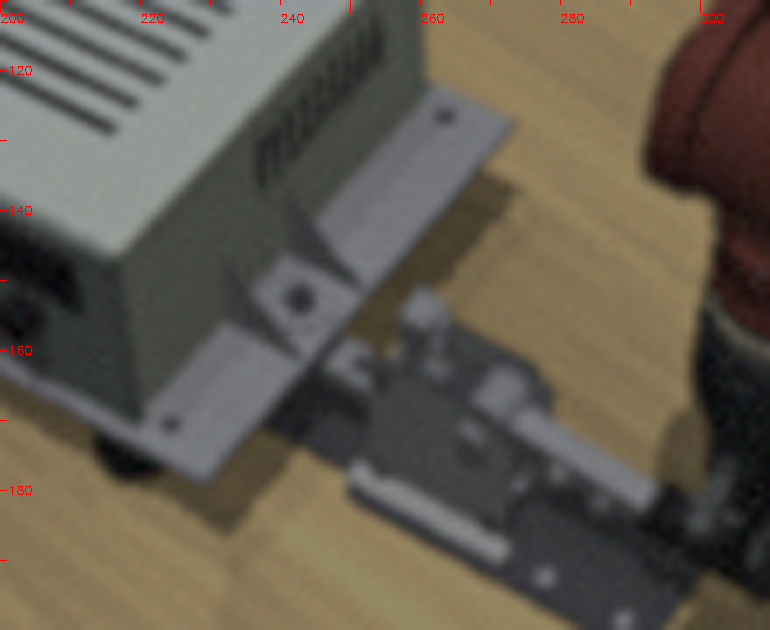

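The jack hasn't moved. The lift reads about 7 mm in the scene view but only 5–6 mm in the side view, so I'll take a third stroke for margin. I'll let the handle up gently first.

Emit:
{"fn": "jog_arm", "kwargs": {
  "deltas": [
    [[0,0,0],[0,0,-0.008],0.0],
    [[0,0,0],[0,0,-0.015],0.0],
    [[0,0,0],[0,0.001,-0.023],0.0],
    [[0,0,0],[0,0.002,-0.031],0.0],
    [[0,0,0],[0,0.004,-0.039],0.0],
    [[0,0,0],[0,0.006,-0.047],0.0],
    [[0,0,0],[0,0.0085,-0.055],0.0],
    [[0,0,0],[0,0.011,-0.063],0.0],
    [[0,0,0],[0,0.0145,-0.071],0.0],
    [[0,0,0],[0,0.0165,-0.079],0.0],
    [[0,0,0],[0,0.0165,-0.082],0.0],
    [[0,0,0],[0,0.0165,-0.082],0.0]
  ]
}}

```text
t: 12.9
tool_pos: [0.4685, 0.1092, 0.1563]
tool_rot: [-3.135, -0.202, -0.001]
contact_force: [-0.2, 0.8, 0.1]
opening: 0.0
```

```bash
python3 - <<'E'
from h import *
for n in('scene','wrist'):
  cv2.imwrite(f'pics/{n}11.png',get_image(n)[:,:,::-1])
print(ctrl.get_obs()['contact_force'],ctrl.get_obs()['tool_pos'],delta([.4679,.1089,.149],down(.131)))
crop('pics/scene11.png','pics/s11c.png',200,110,110,90,7)
E
```

```text
[-0.15019016 -0.01223586 -0.01039689] [0.46793864 0.10933283 0.15522679] (array([-0.01,  0.07, -0.12]), array([-0.0001,  0.0004,  0.0062]))
```

View pics/s11c.png

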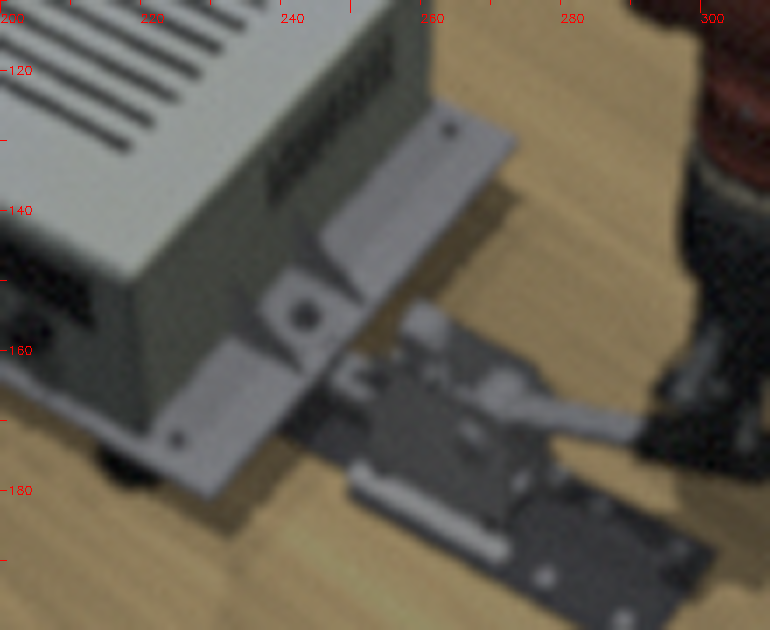

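View pics/wrist11.png

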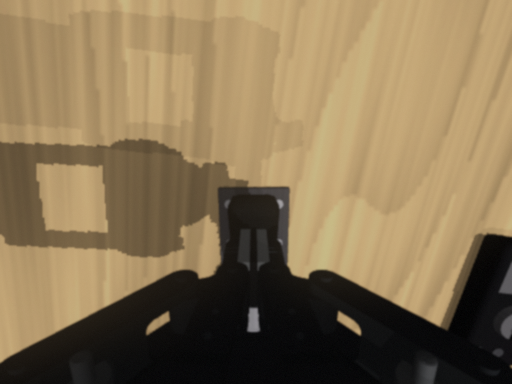

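The unit has settled back with a shift of about 1 mm, and the jack is unmoved. Third stroke, then hold.

Emit:
{"fn": "jog_arm", "kwargs": {
  "deltas": [
    [[0,0,0],[0,0,0.0065],0.0],
    [[0,0,0],[0,-0.004,0.015],0.0],
    [[0,0,0],[0,-0.008,0.025],0.0],
    [[0,0,0],[0,-0.0115,0.034],0.0],
    [[0,0,0],[0,-0.014,0.0435],0.0],
    [[0,0,0],[0,-0.0155,0.053],0.0],
    [[0,0,0],[0,-0.0165,0.062],0.0],
    [[0,0,0],[0,-0.017,0.07],0.0],
    [[0,0,0],[0,-0.017,0.077],0.0],
    [[0,0,0],[0,-0.017,0.082],0.0],
    [[0,0,0],[0,-0.017,0.083],0.0],
    [[0,0,0],[0,-0.017,0.083],0.0]
  ]
}}

```text
t: 14.0
tool_pos: [0.4671, 0.1254, 0.0762]
tool_rot: [3.132, 0.203, -0.002]
contact_force: [-10.4, -6.4, 26.4]
opening: 0.0004
```

```bash
python3 - <<'E'
from h import *
for n in('side','scene'):
  cv2.imwrite(f'pics/{n}12.png',get_image(n)[:,:,::-1])
print(ctrl.get_obs()['contact_force'],ctrl.get_obs()['tool_pos'])
crop('pics/scene12.png','pics/s12c.png',150,70,160,120,5)
crop('pics/scene12.png','pics/s12d.png',200,110,110,90,7)
crop('pics/side12.png','pics/d12c.png',260,100,140,130,5)
E
```

```text
[-10.98481485  -5.8395924   25.84841993] [0.46713184 0.12542633 0.0762519 ]
```

View pics/s12c.png

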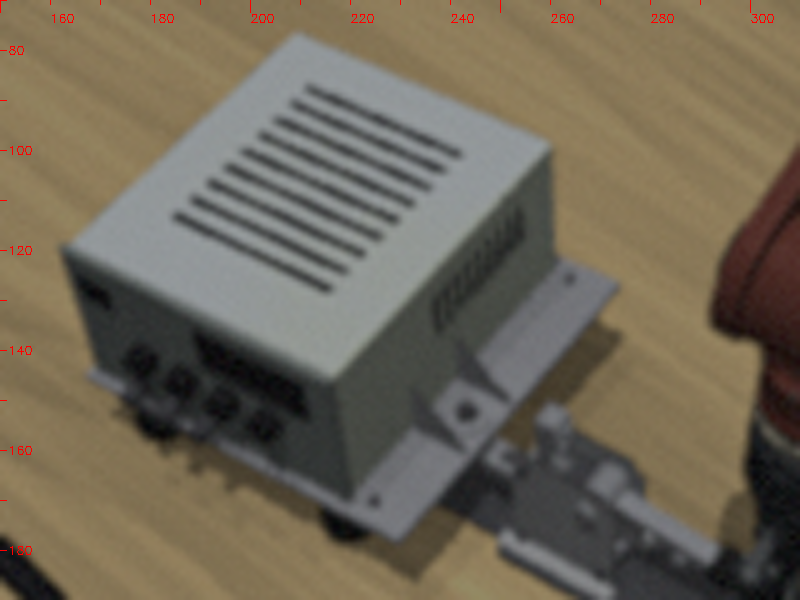

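View pics/s12d.png

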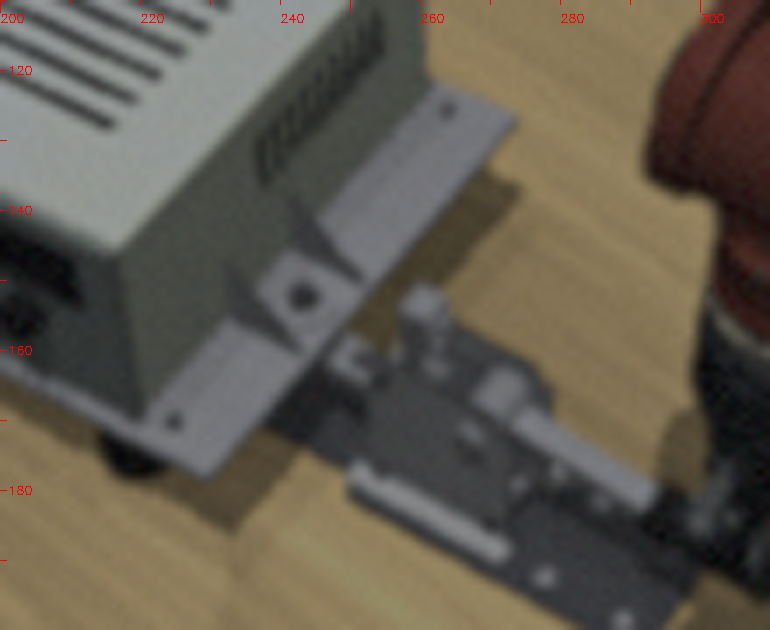

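View pics/d12c.png

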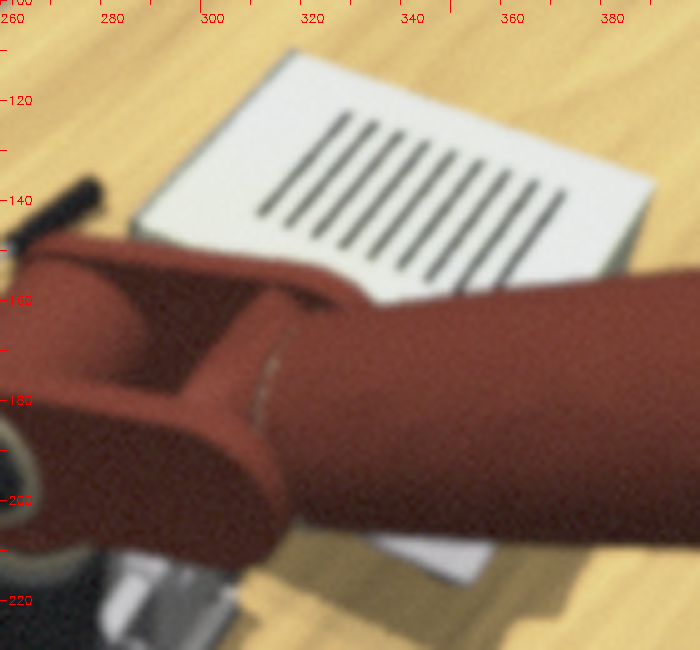

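```bash
python3 - <<'E'
from tilt import *
o=np.array([150,70])
run(np.array([(298,33),(551,146),(333,380),(65,247),(466,411)])/5+o)
import tilt
P2=np.array([(-125,156,65),(125,110,185)])/1000
m=np.array([(472,583),(134,221)])/5-np.array([(475,597),(130,240)])/5
print(m)
tilt.P=P2
f=lambda p:(proj(Dd,tilt.world(np.r_[p0[:2]+p[:2],p0[2],p[2]]))-proj(Dd,tilt.world(p0))-m).ravel()
r=least_squares(f,[0,0,.03]);print(r.x,170*np.sin(r.x[2]))
E
```

```text
[-0.00141673  0.00419817 -0.00013819  0.05801358] foot lift mm 9.856778011505266 res 0.43400706970084
[[-0.6 -2.8]
 [ 0.8 -3.8]]
[0.00152414 0.0057191  0.05521264] 9.381380316566533
```

Emit:
{"fn": "jog_arm", "kwargs": {
  "deltas": [
    [[0,0,0],[0,0,0],0.0],
    [[0,0,0],[0,0,0],0.0],
    [[0,0,0],[0,0,0],0.0],
    [[0,0,0],[0,0,0],0.0]
  ]
}}

```text
t: 14.43
tool_pos: [0.4671, 0.1254, 0.0763]
tool_rot: [3.132, 0.203, -0.001]
contact_force: [-10.4, -5.8, 25.9]
opening: 0.0002
```

```bash
python3 - <<'E'
from h import *
o=ctrl.get_obs(); print(o['t'],o['contact_force'],o['tool_pos'],abs(o['dq']).max())
a=get_image('scene').astype(int); b=cv2.imread('pics/scene0.png')[:,:,::-1].astype(int)
print('bystander diff',abs(a-b)[175:290,140:200].mean(),abs(a-b)[210:290,190:270].mean())
job.finish_job()
E
```

```text
14.4333 [-10.39006762  -5.7808848   25.90767728] [0.46712974 0.12543711 0.07627137] 0.0015022820743515605
bystander diff 5.765700483091788 5.32953125
the job is handed in; nothing more can be done
```

The lift-flange side is up on the jack, both feet on that side are off the bench by about 9–10 mm, and the arm is still holding the handle fully down. I handed it in at 14.4 s. `finish_job` returns no verdict, so this rests on my own last checks.

I lifted the jack by its cheeks, stood it under the flange, let go of it and pumped three full strokes.

**Last checks:**
- **Saddle position:** a wrist picture after release put the saddle about 2 mm from the pad centre. I did not measure it again under load; from the unit's small shift I estimate 2–4 mm now, against the 12 mm limit.
- **Foot clearance:** the scene camera gave 9.9 mm and the side camera 9.4 mm. After the second stroke they disagreed, at about 7.4 and 5–6 mm, so I took the third.
- **Handle:** the fingertip is at 76 mm, about where the stop should be (77 mm). It presses down with about 26 N, and about 12 N of sideways force shows on the wrist. The arm is still.
- **Jack:** it shows no movement in the pictures across the strokes.
- **Unit:** it crept about 1 mm when let down between strokes. The fit of its final position shows about 4–6 mm towards the lift side, and part of that may be measurement error from the tilt.
- **Multimeter, spool and screwdriver:** the arm never went near them. I saw no movement in the pictures, but I did not measure their positions again; a rough comparison of the first and last scene pictures was not conclusive.

The fixed cameras and the wrist camera disagreed by about 5 mm on the jack's position. I corrected for that before placing it.

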